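# Close the bench micrometer on the shell block with its ratchet cap

### The arm

A 6-joint arm with a two-finger parallel gripper is mounted at the origin on the work surface. World frame = base frame: x ahead of the robot, y to its left, z up, the work surface at z = 0. Lengths are in m, angles in rad, forces in N, time in s.
With the tool pointing down it reaches from about 0.4 to 0.825 m from the base axis. Payload 7 kg.
Tool frame: the origin (TCP) lies on the centre line of the jaws, within the pads' length; the fingertips stand 22 mm ahead of it and the grasp point (between the pads) lies 3 mm ahead of it; z points along the fingers, y is the line along which they close (so a half turn about z gives the same grasp; the last joint's range is limited). The gripper opens to 88 mm and grips with 3 to 60 N. Pads are 19 mm wide; open, the fingers measure 130 mm over their backs; the gripper's body (78 mm by 193 mm) begins 47 mm behind the grasp point.
Start: joints at [1.424, 0.359, 0.012, 0, -1.224, -0.288], TCP at [0.284, 0.612, 0.249] pointing down, gripper open.
Joint ranges: [-3.07, 3.07], [-1.43, 2.12], [-1.02, 1.25], [-3.03, 1.67], [-3.05, -0], [-3.03, 3.03]. Speed limits (rad/s): [2.39, 2.39, 3.01, 3.14, 3.14, 3.14].

### API

Orientations are given as [roll, pitch, yaw] about the fixed x, y, z axes, in that order (R = Rz(yaw) Ry(pitch) Rx(roll)).
In Python, from station import monitor, viewer, order gives the robot as it stands. The module is installed in compiled form; this text tells all that it offers.
- The arm moves only by the tool servo_tool, never from a script. Its argument "targets" is a list of rows, each an object with "angular": the turn, a rotation vector about the tool's x, y, z in degrees, a list of three; "xyz": the shift along the tool's x, y, z in cm, a list of three; "claw": the finger opening in cm, from 0 to 8.76. A call has 1 to 20 rows; each row shifts and turns the commanded pose from where the row before left it, along the tool's axes as they then stand; what a row does not reach is not made up. A row lasts 1/10 s, in which the tool goes at most 50 mm and 8.59 degrees, less where a joint would pass 70% of its speed; a pose out of reach is approached as far as the arm can. A call is refused whole if a number of a shift passes 5 or a number of a turn 8.59, either way. A call with a gripper value outside its range is refused whole. The fingers move at their own pace and stop on an object; "force" is the grip in N (left out, the last holds). Time passes only in rows, so rows that do not move let the fingers close. It gives the time, the measured TCP pose, the force, the opening and the grip force at its end, in the units of the state.
- monitor.get_state(): the state, without advancing time (a new reading comes with each control period).
- viewer.grab_frame(name): name is "side" or "top" or "wrist"; returns a dict with "color" (384x512x3 uint8, blue, green, red), "fovy" (degrees; the focal length in pixels is half the picture's height over the tangent of half this angle, whatever the lens; pixels are square), "cx", "cy" (the principal point, pixels), "R" (3x3) and "t" (3): a world point X has camera coordinates R X + t. Camera axes: x right, y down, z forward; pixel columns grow to the right and rows downward; lengths in m; the calibration is good to about 2 mm. A picture is of the moment at which its call begins. There is no depth.
- order.job_done(): hands the job in; it is judged then, once.
The state is a dict: "t": time; "q": joint angles; "qd": joint speeds; "joint_efforts": joint torques, N m; "eef_pos": TCP position; "ee_rot": TCP orientation; "force": force on the tool from outside, world axes, zero at the start; "moment": the same for the moment, N m; "width": finger opening in m; "gripper_force": force on a finger pad.
Only numpy, scipy, OpenCV 4.12 (cv2) and the standard library are available. Lean on these libraries where they do the work, as an engineer would, in place of code of your own. Each camera call takes 0.05 s, during which the arm holds its last target. There are 200 camera calls.

### The job

Two alike bench micrometers stand on the bench: one has a resin block with a cut shell in it on its anvil, the other's anvil is bare. On the one with the block, turn the ratchet cap at the top clockwise (seen from above) until the spindle is closed on the block and the slip clutch has clicked over, then let go. Leave the empty micrometer's setting alone.

Things in the scene. Friction and masses are not known exactly. Their poses are not given: they have to be found in the camera images.
- gauge_cap (a point): Ratchet cap of the micrometer with the block: upright round knurled dark steel knob, 28 mm diameter, 36 mm tall. The point is on its axis, 24 mm above its underside, 12 mm below its top, 161 mm above the bench; z up. It turns about this vertical axis without rising or sinking and is the micrometer's highest part. Grip it at any yaw; not the narrower bright thimble (22 mm diameter) 2 mm below it.
- gauge_spindle (a joint): Turn of the thimble and spindle screw under the cap, rad, growing clockwise from above; 0.6 = closed on the block (firm stop); starts at 0 to 0.35, drags with 0.02 N m, stays where left; the descent is too fine to see. Fixed grey frame: base 130 x 90 mm, arm 26 mm wide, its top 105 mm high; a tan resin block 40 x 44 x 22 mm is fixed on the round steel anvil under the spindle.
- gauge_clutch (a joint): Slip of the cap past the thimble, rad, growing clockwise from above. It starts at 0 and stays near 0 while the cap carries the thimble; once the spindle is closed the clutch slips at a steady 0.10 N m. One click is 0.25; more is harmless. Turning the cap 0.85 rad clockwise is always enough, 1.2 rad leaves a margin. Counter-clockwise reopens the spindle: let go before turning the hand back.
- spare_spindle (a joint): Turn of the thimble of the twin micrometer, the one with the bare anvil, otherwise the same size and shape; rad, growing clockwise from above. It starts at about 1.5 and is to stay there, within 0.2 either way.
Mind the look-alikes: they are no part of the job. Leave any yellow look-alike of the part that bears gauge_cap alone.

How it is judged:
At the end, for the whole second after the job is handed in: The loaded micrometer's spindle is closed on the block (gauge_spindle above 0.5 of its 0.6 rad) and its clutch has slipped by at least one click (gauge_clutch above 0.25 rad) (value of joint gauge_spindle above 0.5 rad and value of joint gauge_clutch above 0.25 rad); the robot touches nothing.
It fails at once if the empty micrometer's thimble is turned away from its setting (below 1.3 or above 1.7 rad) (value of joint spare_spindle below 1.3 rad or value of joint spare_spindle above 1.7 rad).
It also fails if it takes over 29 s, if anything falls off the work surface, if the arm or the gripper's body presses on something with over 40 N, if the wrist force passes 120 N, or if a joint passes its speed limit or range.

## Working session

There is one attempt and no reset: what is moved stays moved. The work goes in short steps, Python scripts to look and compute and a tool call to move; the robot and the scene stay as the last step left them, time stands still between calls to the robot, and variables do not carry over. Pictures are saved under pics/ and viewed, at most 10 in all, crops included, and the job is handed in when it is done.

Besides the shell and the picture viewer there is one more tool, called after "Emit:" by a JSON object that holds its "name" and its "arguments". servo_tool: Moves the arm, as the interface text tells. Its arguments: {"type":"object","properties":{"targets":{"type":"array"},"force":{"type":"number"}},"required":["targets"]}

```bash
mkdir -p pics
cat > h.py <<'E'
import numpy as np,cv2,pickle
from station import monitor,viewer,order
def grab(n,tag):
    f=viewer.grab_frame(n); cv2.imwrite(f'pics/{tag}.png',f['color']); pickle.dump(f,open(f'pics/{tag}.pkl','wb')); return f
def ray(f,u,v):
    fl=f['color'].shape[0]/2/np.tan(np.radians(f['fovy'])/2)
    R=np.array(f['R']);t=np.array(f['t'])
    return -R.T@t, R.T@np.array([(u-f['cx'])/fl,(v-f['cy'])/fl,1])
def plane(f,u,v,z):
    o,d=ray(f,u,v); return o+d*(z-o[2])/d[2]
def proj(f,X):
    fl=f['color'].shape[0]/2/np.tan(np.radians(f['fovy'])/2)
    c=np.array(f['R'])@np.array(X)+np.array(f['t']); return fl*c[0]/c[2]+f['cx'],fl*c[1]/c[2]+f['cy']
E
python3 - <<'E'
from h import *
a=grab('top','top0')['color'];b=grab('side','side0')['color']
cv2.imwrite('pics/both0.png',cv2.resize(np.vstack([a,b]),(800,1200))[:1200]) if 0 else None
print(monitor.get_state())
E
```

```text
{'t': 0.1, 'q': array([ 1.42408542e+00,  3.59334849e-01,  1.11756077e-02, -3.01045420e-04,
       -1.22411750e+00, -2.88088212e-01]), 'qd': array([ 0.00135248, -0.00052966,  0.00299282,  0.00071307, -0.00064444,
        0.00017251]), 'joint_efforts': array([-1.73969620e-03, -5.84164524e+01,  2.93752992e+01,  7.01555908e+00,
        1.01694156e-02, -4.29985289e-05]), 'eef_pos': array([0.28419119, 0.61182002, 0.24771598]), 'ee_rot': array([ 3.14009284e+00, -1.49296771e-04, -4.34901502e-01]), 'force': array([ 0.0481432 , -0.10977392,  0.05662271]), 'moment': array([ 0.00968361, -0.00216569, -0.04129939]), 'gripper_force': 0.0, 'width': 0.08768055896039548}
```

View pics/top0.png

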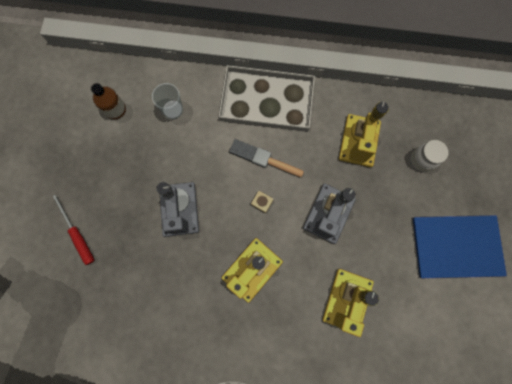

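View pics/side0.png

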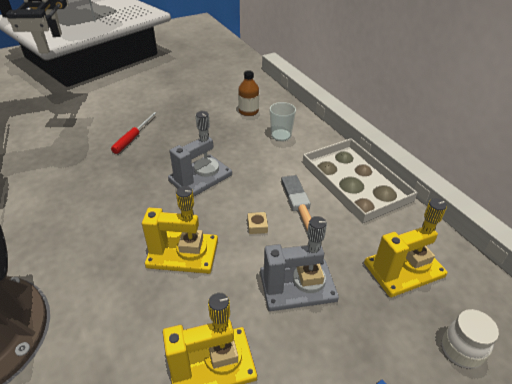

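The loaded grey micrometer's cap is at top (347,195) / side (316,228). The candidates it could be confused with:
- bare grey twin: top (165,188) / side (203,120), bare anvil visible
- yellow ones: top (380,110), (258,262), (370,298)
- loose block: top (262,202)

Next I'll make a close crop and measure the cap.

Run:
```python
from h import *
a=pickle.load(open('pics/top0.pkl','rb'));b=pickle.load(open('pics/side0.pkl','rb'))
ca=cv2.resize(a['color'][165:255,290:380],(400,400),interpolation=2);cb=cv2.resize(b['color'][205:315,250:360],(400,400),interpolation=2)
cv2.imwrite('pics/crop.png',np.hstack([ca,cb]))
print('cam',ray(a,0,0)[0],ray(b,0,0)[0])
def blob(f,x0,y0,x1,y1,th):
    g=f['color'][y0:y1,x0:x1].max(2); n,l,s,c=cv2.connectedComponentsWithStats((g<th).astype(np.uint8))
    for i in range(1,n):
        if s[i,4]>15: print(s[i]+np.array([x0,y0,0,0,0]),c[i]+[x0,y0])
for th in (45,60): print(th);blob(a,325,175,365,215,th);blob(b,295,205,335,265,th)
p=plane(a,347,195,.167);print(p,proj(b,[p[0],p[1],.161]),proj(b,[p[0],p[1],.173]))
p=plane(a,165,188,.167);print('spare',p,proj(b,p))
```

```text
cam [0.3892904  0.00097405 0.92061594] [ 0.23794595 -0.55274497  0.66892825]
45
[338 192   9  12  44] [341.34090909 198.22727273]
60
[331 190  21  18 152] [340.07894737 198.75      ]
[310 224   8  18  23] [313.47826087 231.73913043]
[310 229   3  12  17] [311.05882353 233.76470588]
[ 0.55856812 -0.17750196  0.167     ] (np.float64(315.5243549805772), np.float64(225.7750089084683)) (np.float64(316.2886678920295), np.float64(220.6545894187512))
spare [0.52331919 0.20641874 0.167     ] (np.float64(202.94283503378898), np.float64(116.56610857483416))
```

View pics/crop.png

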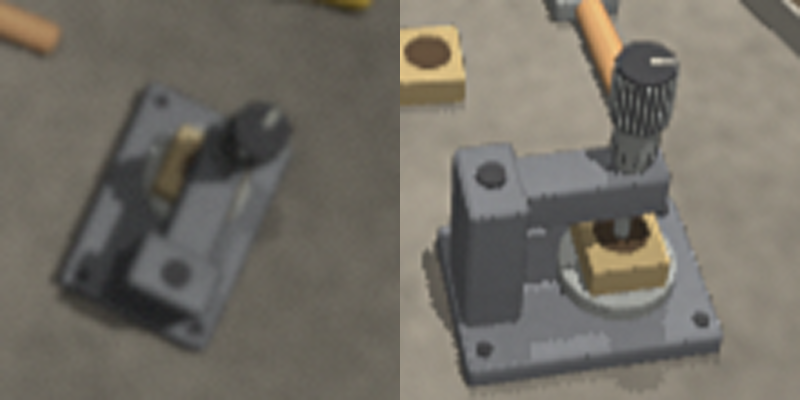

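The crop confirms the choice: grey frame, tan block on the anvil, dark cap with a white mark. The cap's top face is at top ≈(349.5,194.2) and side ≈(317.7,221.5).

Run:
```python
from h import *
a=pickle.load(open('pics/top0.pkl','rb'));b=pickle.load(open('pics/side0.pkl','rb'))
p=plane(a,349.5,194.2,.173);q=plane(b,317.7,221.5,.173)
o1,d1=ray(a,349.5,194.2);o2,d2=ray(b,317.7,221.5)
A=np.array([d1,-d2]).T;s=np.linalg.lstsq(A,o2-o1,rcond=None)[0];print(p,q,o1+d1*s[0],o2+d2*s[1])
st=monitor.get_state();y=st['ee_rot'][2]
m=(p+q)/2;d=m-st['eef_pos'];print(m,np.hypot(*m[:2]),'tool cm',100*(d@[np.cos(y),np.sin(y),0]),100*(d@[np.sin(y),-np.cos(y),0]))
```

```text
[ 0.5596125  -0.18116275  0.173     ] [ 0.5595043  -0.18014122  0.173     ] [ 0.55939531 -0.1809305   0.17395333] [ 0.55897608 -0.18075329  0.17381465]
[ 0.5595584  -0.18065199  0.173     ] 0.5879972299333817 tool cm 58.361885596818055 60.2684000856823
```

The two views agree to about 1 mm, and the triangulated height is 0.174 against the expected 0.173. Moving above the cap.

Emit:
{"name": "servo_tool", "arguments": {"targets": [{"xyz": [2.9, 3.0, 0], "angular": [0, 0, 0], "claw": 8.7}, {"xyz": [2.9, 3.0, 0], "angular": [0, 0, 0], "claw": 8.7}, {"xyz": [2.9, 3.0, 0], "angular": [0, 0, 0], "claw": 8.7}, {"xyz": [2.9, 3.0, 0], "angular": [0, 0, 0], "claw": 8.7}, {"xyz": [2.9, 3.0, 0], "angular": [0, 0, 0], "claw": 8.7}, {"xyz": [2.9, 3.0, 0], "angular": [0, 0, 0], "claw": 8.7}, {"xyz": [2.9, 3.0, 0], "angular": [0, 0, 0], "claw": 8.7}, {"xyz": [2.9, 3.0, 0], "angular": [0, 0, 0], "claw": 8.7}, {"xyz": [2.9, 3.0, 0], "angular": [0, 0, 0], "claw": 8.7}, {"xyz": [2.9, 3.0, 0], "angular": [0, 0, 0], "claw": 8.7}, {"xyz": [2.9, 3.0, 0], "angular": [0, 0, 0], "claw": 8.7}, {"xyz": [2.9, 3.0, 0], "angular": [0, 0, 0], "claw": 8.7}, {"xyz": [2.9, 3.0, 0], "angular": [0, 0, 0], "claw": 8.7}, {"xyz": [2.9, 3.0, 0], "angular": [0, 0, 0], "claw": 8.7}, {"xyz": [2.9, 3.0, 0], "angular": [0, 0, 0], "claw": 8.7}, {"xyz": [2.9, 3.0, 0], "angular": [0, 0, 0], "claw": 8.7}, {"xyz": [2.9, 3.0, 0], "angular": [0, 0, 0], "claw": 8.7}, {"xyz": [2.9, 3.0, 0], "angular": [0, 0, 0], "claw": 8.7}, {"xyz": [2.9, 3.0, 0], "angular": [0, 0, 0], "claw": 8.7}, {"xyz": [2.9, 3.0, 0], "angular": [0, 0, 0], "claw": 8.7}]}}

```text
t: 2.1
eef_pos: [0.5577, -0.1781, 0.2482]
ee_rot: [3.142, 0.0, -0.435]
force: [1.7, 1.2, -0.1]
width: 0.0868
gripper_force: 0.0
```

Run:
```python
from h import *
f=grab('wrist','w1');st=monitor.get_state();y=st['ee_rot'][2]
d=np.array([.5595,-.1807,.158])-st['eef_pos'];print(st['t'],st['eef_pos'],st['ee_rot'],st['q'],'tool cm',100*(d@[np.cos(y),np.sin(y),0]),100*(d@[np.sin(y),-np.cos(y),0]),-100*d[2])
print(proj(f,[.5595,-.1807,.173]))
```

```text
2.15 [ 0.55915641 -0.18243191  0.24769608] [ 3.13952880e+00  3.78381902e-04 -4.36393715e-01] [ 0.01788165  0.21790096 -0.18732078  0.00183631 -1.16682084  1.11579849] tool cm -0.04206460186261587 -0.17148268176447973 8.969607568830737
(np.float64(254.6162105288973), np.float64(203.39900145591002))
```

View pics/w1.png

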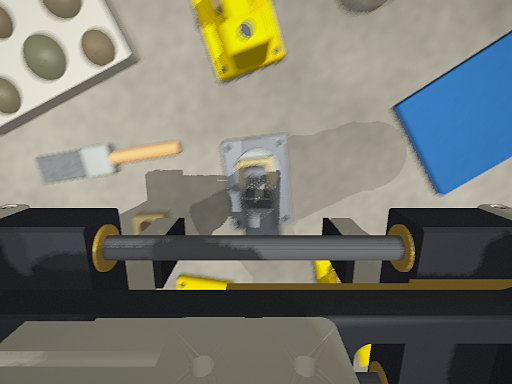

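Run:
```python
from h import *
f=pickle.load(open('pics/w1.pkl','rb'))
cv2.imwrite('pics/w1c.png',cv2.resize(f['color'][150:250,205:315],(770,700),interpolation=2)[:600])
print(ray(f,0,0)[0])
for z in (.137,.173): print([np.round(proj(f,[.5595+dx,-.1807+dy,z])) for dx,dy in((0,0),(.014,0),(-.014,0),(0,.014),(0,-.014))])
```

```text
[ 0.61751371 -0.20611213  0.38391945]
[array([254., 193.]), array([248., 180.]), array([260., 205.]), array([241., 199.]), array([268., 187.])]
[array([255., 203.]), array([247., 189.]), array([262., 218.]), array([239., 210.]), array([270., 197.])]
```

View pics/w1c.png

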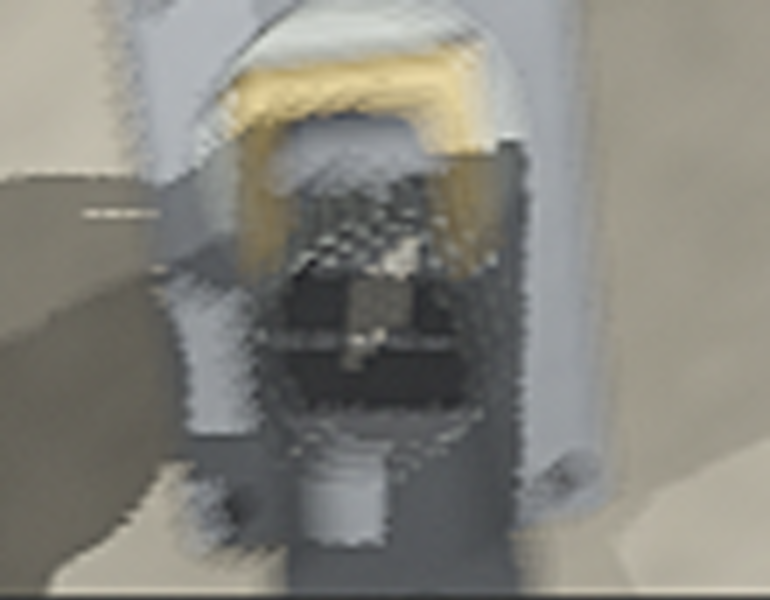

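Emit:
{"name": "servo_tool", "arguments": {"targets": [{"xyz": [0.1, 0.2, 0.5], "angular": [0, 0, 0], "claw": 8.7}, {"xyz": [0.1, 0.2, 1], "angular": [0, 0, 0], "claw": 8.7}, {"xyz": [0, 0, 1], "angular": [0, 0, 0], "claw": 8.7}, {"xyz": [0, 0, 0.5], "angular": [0, 0, 0], "claw": 8.7}, {"xyz": [0, 0, 0], "angular": [0, 0, 0], "claw": 8.7}, {"xyz": [0, 0, 0], "angular": [0, 0, 0], "claw": 8.7}, {"xyz": [0, 0, 0], "angular": [0, 0, 0], "claw": 8.7}]}}

```text
t: 2.85
eef_pos: [0.5581, -0.1804, 0.2191]
ee_rot: [-3.141, -0.001, -0.434]
force: [0.3, -0.0, -0.1]
width: 0.0869
gripper_force: 0.0
```

Run:
```python
from h import *
f=grab('wrist','w2');st=monitor.get_state();y=st['ee_rot'][2]
d=np.array([.5595,-.1807,.158])-st['eef_pos'];print(st['t'],st['eef_pos'],st['ee_rot'],'tool cm',100*(d@[np.cos(y),np.sin(y),0]),100*(d@[np.sin(y),-np.cos(y),0]),-100*d[2])
u,v=proj(f,[.5595,-.1807,.173]);print(u,v)
u,v=int(u),int(v);c=f['color'][v-40:v+40,u-50:u+50].copy();c=cv2.resize(c,(750,600),interpolation=2)
for k in np.linspace(0,6.28,40):
  x=proj(f,[.5595+.014*np.cos(k),-.1807+.014*np.sin(k),.173]);cv2.circle(c,(int((x[0]-u+50)*7.5),int((x[1]-v+40)*7.5)),2,(0,0,255),-1)
cv2.imwrite('pics/w2c.png',c)
```

```text
2.9 [ 0.55806808 -0.18049848  0.21912013] [-3.14124384e+00 -9.14548909e-04 -4.34249729e-01] tool cm 0.13838002237687233 -0.04196351300557486 6.112013203935679
252.1523226995092 216.766048859615
```

View pics/w2c.png

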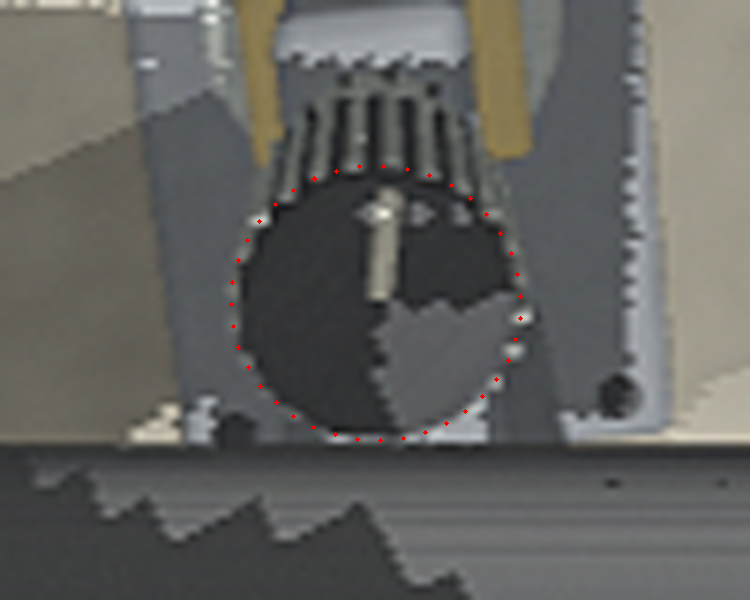

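The predicted rim lies on the cap, so the position is good. Going down 5.5 cm (TCP z 0.164, fingertips 0.142) and closing.

Emit:
{"name": "servo_tool", "arguments": {"targets": [{"xyz": [0.1, 0, 0.5], "angular": [0, 0, 0], "claw": 8.7}, {"xyz": [0, 0, 1], "angular": [0, 0, 0], "claw": 8.7}, {"xyz": [0, 0, 1], "angular": [0, 0, 0], "claw": 6}, {"xyz": [0, 0, 1], "angular": [0, 0, 0], "claw": 5}, {"xyz": [0, 0, 1], "angular": [0, 0, 0], "claw": 5}, {"xyz": [0, 0, 0.7], "angular": [0, 0, 0], "claw": 5}, {"xyz": [0, 0, 0.3], "angular": [0, 0, 0], "claw": 4}, {"xyz": [0, 0, 0], "angular": [0, 0, 0], "claw": 3.4}, {"xyz": [0, 0, 0], "angular": [0, 0, 0], "claw": 2}, {"xyz": [0, 0, 0], "angular": [0, 0, 0], "claw": 2}, {"xyz": [0, 0, 0], "angular": [0, 0, 0], "claw": 2}, {"xyz": [0, 0, 0], "angular": [0, 0, 0], "claw": 2}, {"xyz": [0, 0, 0], "angular": [0, 0, 0], "claw": 2}], "force": 30}}

```text
t: 4.2
eef_pos: [0.5595, -0.1805, 0.1641]
ee_rot: [-3.14, -0.001, -0.435]
force: [1.3, 5.2, 1.8]
width: 0.0275
gripper_force: 30.0
```

Gripped (27.5 mm, 30 N). Now turning 75° clockwise: tool z points down, so this is a positive turn.

Emit:
{"name": "servo_tool", "arguments": {"targets": [{"xyz": [0, 0, 0], "angular": [0, 0, 3], "claw": 2}, {"xyz": [0, 0, 0], "angular": [0, 0, 5], "claw": 2}, {"xyz": [0, 0, 0], "angular": [0, 0, 5], "claw": 2}, {"xyz": [0, 0, 0], "angular": [0, 0, 5], "claw": 2}, {"xyz": [0, 0, 0], "angular": [0, 0, 5], "claw": 2}, {"xyz": [0, 0, 0], "angular": [0, 0, 5], "claw": 2}, {"xyz": [0, 0, 0], "angular": [0, 0, 5], "claw": 2}, {"xyz": [0, 0, 0], "angular": [0, 0, 5], "claw": 2}, {"xyz": [0, 0, 0], "angular": [0, 0, 5], "claw": 2}, {"xyz": [0, 0, 0], "angular": [0, 0, 5], "claw": 2}, {"xyz": [0, 0, 0], "angular": [0, 0, 5], "claw": 2}, {"xyz": [0, 0, 0], "angular": [0, 0, 5], "claw": 2}, {"xyz": [0, 0, 0], "angular": [0, 0, 5], "claw": 2}, {"xyz": [0, 0, 0], "angular": [0, 0, 5], "claw": 2}, {"xyz": [0, 0, 0], "angular": [0, 0, 5], "claw": 2}, {"xyz": [0, 0, 0], "angular": [0, 0, 2], "claw": 2}, {"xyz": [0, 0, 0], "angular": [0, 0, 0], "claw": 2}]}}

```text
t: 5.9
eef_pos: [0.5593, -0.1804, 0.1642]
ee_rot: [-3.14, 0.001, -1.745]
force: [0.5, 5.2, 2.5]
width: 0.0278
gripper_force: 30.0
```

Run:
```python
from h import *
s=monitor.get_state();print(s['moment'],s['force'],s['ee_rot'],s['width'],s['q'])
```

```text
[ 2.21234477 -0.19519388  0.00806929] [0.50363624 5.21413374 2.50419225] [-3.14016126e+00  1.11047237e-03 -1.74469693e+00] 0.027789934984698908 [ 1.99165794e-02  2.84004984e-01 -3.00872089e-01 -9.77306582e-04
 -9.84301000e-01 -1.93277752e-01]
```

Turned 1.31 rad. Now release, rise, and check the cap's white mark.

Emit:
{"name": "servo_tool", "arguments": {"targets": [{"xyz": [0, 0, 0], "angular": [0, 0, 0], "claw": 5}, {"xyz": [0, 0, 0], "angular": [0, 0, 0], "claw": 8}, {"xyz": [0, 0, 0], "angular": [0, 0, 0], "claw": 8}, {"xyz": [0, 0, 0], "angular": [0, 0, 0], "claw": 8}, {"xyz": [0, 0, 0], "angular": [0, 0, 0], "claw": 8}, {"xyz": [0, 0, -0.5], "angular": [0, 0, 0], "claw": 8}, {"xyz": [0, 0, -1], "angular": [0, 0, 0], "claw": 8}, {"xyz": [0, 0, -1.5], "angular": [0, 0, 0], "claw": 8}, {"xyz": [0, 0, -1.5], "angular": [0, 0, 0], "claw": 8}, {"xyz": [0, 0, -1], "angular": [0, 0, 0], "claw": 8}, {"xyz": [0, 0, 0], "angular": [0, 0, 0], "claw": 8}, {"xyz": [0, 0, 0], "angular": [0, 0, 0], "claw": 8}, {"xyz": [0, 0, 0], "angular": [0, 0, 0], "claw": 8}]}}

```text
t: 7.2
eef_pos: [0.5582, -0.1811, 0.2178]
ee_rot: [3.14, 0.0, -1.744]
force: [-0.2, -0.4, 0.0]
width: 0.0802
gripper_force: 0.0
```

Run:
```python
from h import *
grab('wrist','w3');grab('top','top1');grab('side','side1')
out=[]
P=np.array([.5595,-.1807,.173])
for n in ('w2','w3'):
  f=pickle.load(open(f'pics/{n}.pkl','rb'))
  # rectify cap-top plane to world axes: col = +x world, row = -y world
  s=np.array([[-.02,.02],[.02,.02],[.02,-.02],[-.02,-.02]])
  src=np.float32([proj(f,P+[a,b,0]) for a,b in s]);H=cv2.getPerspectiveTransform(src,np.float32([[0,0],[400,0],[400,400],[0,400]]))
  out.append(cv2.warpPerspective(f['color'],H,(400,400)))
cv2.imwrite('pics/cmp.png',np.hstack(out))
```

```text
(no output)
```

View pics/cmp.png

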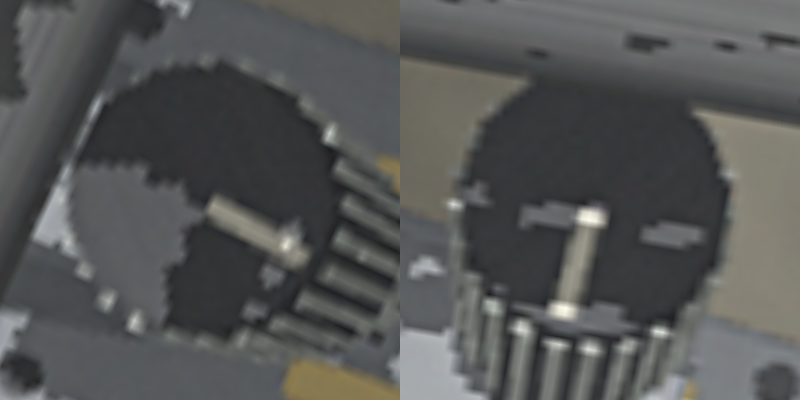

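In the rectified view the mark moved from about -31° to -106°, so the cap turned about 75° (1.31 rad) clockwise without slipping. The gripper is clear.

```bash
python3 -c "
from station import order;print(order.job_done())"
```

```text
the job is handed in; nothing more can be done
None
```

I turned the loaded micrometer's ratchet cap about 1.31 rad clockwise (confirmed by its mark; the 0.85 rad always enough closes the spindle and clicks the clutch), let go, left the bare twin untouched, and handed the job in at about 7 s; no verdict came back.

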